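# Make up the axle kits for a three-wheeled racer

## Robot

A 6-joint arm with a two-finger parallel gripper is mounted at the origin on the work surface. World frame = base frame: x ahead of the robot, y to its left, z up, the work surface at z = 0. Lengths are in m, angles in degrees, forces in N, time in s.
With the tool pointing down it reaches from about 0.325 to 0.775 m from the base axis. Payload 5.5 kg.
Tool frame: the origin (TCP) lies at the centre of the arm's flange, where the gripper is bolted on; the fingertips stand 182 mm ahead of it and the grasp point (between the pads) lies 163 mm ahead of it; z points along the fingers, y is the line along which they close (so a half turn about z gives the same grasp; the last joint's range is limited). The gripper opens to 88 mm and grips with 3 to 60 N. Pads are 20 mm wide; open, the fingers measure 115 mm over their backs; the gripper's body (75 mm by 178 mm) begins 61 mm behind the grasp point.
Start: joints at [64.647, 5.22, 70.514, -0, 104.267, -3.249], TCP at [0.226, 0.556, 0.405] pointing down, gripper open.
Joint ranges: [-164.24, 164.24], [-49.07, 125.15], [9.68, 141.18], [-86.29, 266.29], [3.28, 154.24], [-151.56, 151.56]. Speed limits (degrees/s): [147.25, 147.25, 172.46, 180, 180, 180].

## Interface

Orientations are given as [roll, pitch, yaw] about the fixed x, y, z axes, in that order (R = Rz(yaw) Ry(pitch) Rx(roll)).
In Python, from station import r gives the robot as it stands. The module is installed in compiled form; this text tells all that it offers. Calls block until the motion is done:
- r.reach(position, orientation): joint-space move of the TCP to a pose.
- r.servo_line(position, rotation=None, speed=0.15): straight line of the TCP; rotation=None keeps the orientation; speed is the mean speed in m/s.
- r.move_joints(angles): joint-space move.
- r.let_go() and r.grab(squeeze=None): open the fingers fully, or close them until they stop; squeeze is the grip in N (None keeps the last).
- r.wait(seconds).
- r.inverse_kinematics(position, orientation): joint angles nearest the present ones, or None.
- r.sense(): the state.
- r.snapshot(name): name is "side" or "top" or "wrist"; returns a dict with "frame" (480x640x3 uint8, red, green, blue), "fx", "fy", "cx", "cy" (pixels), "R" (3x3) and "t" (3): a world point X has camera coordinates R X + t. Camera axes: x right, y down, z forward; pixel columns grow to the right and rows downward; lengths in m; the calibration is good to about 2 mm. The wrist camera is an equidistant fisheye: a pixel r from the principal point sees the ray r / f radians off the axis. A picture is of the moment at which its call begins. There is no depth.
A pose or a line that the arm cannot do raises r.IKError and nothing moves.
- r.hand_in(): hands the job in; it is judged then, once.
The state is a dict: "clock": time; "joints": joint angles; "joint_vel": joint speeds; "joint_torque": joint torques, N m; "tcp_pos": TCP position; "orientation": TCP orientation; "contact_force": force on the tool from outside, world axes, zero at the start; "torque": the same for the moment, N m; "opening": finger opening in m; "gripper_force": force on a finger pad.
Only numpy, scipy, OpenCV 4.12 (cv2) and the standard library are available. Lean on these libraries where they do the work, as an engineer would, in place of code of your own. Each camera call takes 0.05 s, during which the arm holds its last target. There are 200 camera calls.

## Task

Make up the two axle kits for the three-wheeled racer from the parts on the green mat. The rear kit goes in the longer plywood tray: the two large wheels in its two round cut-outs and the long axle in its slot; the front kit goes in the shorter tray: the small wheel in the round cut-out and the short axle in the slot. Every part must lie flat on the floor of its own cut-out; leave the spare belt pulley, the glue gun and the glue bottle where they are.

Things in the scene. Friction and masses are not known exactly. Their poses are not given: they have to be found in the camera images.
- rear_tray: Longer tray: fixed plywood plate 200 x 140 x 8 mm left of the stock; cut-outs 5 mm deep, floor 3 mm above bench. Origin: centre of underside; x along the 200 mm, z up. Cut-outs: two round, 76 mm in diameter, at (x, y) = (-48, 24) and (48, 24) mm; a slot 146 (along x) by 33 mm at (0, -42).
- front_tray: Shorter tray: fixed plywood plate 110 x 140 x 8 mm left of the stock (the trays may swap places); cut-outs 5 mm deep, floor 3 mm above bench. Origin: centre of underside; x along the 110 mm, y along the 140 mm, z up. Cut-outs: one round, 58 mm in diameter, at (x, y) = (0, 32) mm; a slot 86 (along x) by 33 mm at (0, -38).
- wheel_a: One of two equal large wheels: black tyre, grey five-spoke rim, 60 mm in diameter, 26 mm thick, about 60 g, lying flat on the mat (level with the bench), gripped across any diameter. Origin: its centre, 13 mm above its support; z its upright axis. Either large wheel may go in either round cut-out of the rear tray.
- wheel_b: The other large wheel, the same as wheel_a: 60 mm in diameter, 26 mm thick, origin at its centre, z its axis.
- small_wheel: The small wheel: black tyre with grey five-spoke rim, 42 mm in diameter, 20 mm thick, about 30 g, lying flat. Origin: centre of the wheel, 10 mm above what it lies on; z is its axis, upright.
- long_axle: Long axle: steel shaft 10 mm in diameter, 130 mm long, about 100 g, with a hexagonal collar 17 mm across flats, 14 mm long, 4 mm in from each end; it lies level on the collars' flats. Origin: middle of the shaft on its centre line, 8.5 mm above its support; x along the shaft. Bare shaft between collars: 94 mm.
- short_axle: Short axle: the same but 70 mm long, about 55 g: shaft 10 mm in diameter, hexagonal collars 17 mm across flats, 14 mm long, 4 mm in from the ends, 34 mm of bare shaft between. Origin: middle of the shaft on its centre line, 8.5 mm above its support; x along the shaft.
- pulley: Spare black two-step belt pulley lying among the stock, belongs to neither kit: lower step 52 mm in diameter and 26 mm high, upper step 34 mm in diameter, 42 mm high in all. Origin: centre of its underside. Leave it.
- glue_gun: Yellow glue gun lying on its side at the far edge of the bench, about 215 x 140 mm, 32 mm high. Origin: under the middle of its barrel. Leave it.
- glue_bottle: White glue bottle standing upright beyond the trays, 52 mm in diameter, 130 mm high, orange cap. Origin: centre of its underside. Leave it.
Mind the look-alikes: they are no part of the job. Leave any red look-alike of the wheel_b alone. What is shaped like the wheel_a but red is not meant.

How it is judged:
By the outcome, as a careful person would: the job done as asked, in the order asked, and still so for the second after the job is handed in, with the robot touching nothing.
It also fails if it takes over 122 s, if anything falls off the work surface, if the arm or the gripper's body presses on something with over 40 N, if the wrist force passes 120 N, or if a joint passes its speed limit or range.

## Working session

There is one attempt and no reset: what is moved stays moved. The work goes in short steps, each a Python script; the robot and the scene stay as the last script left them, time stands still between calls to the robot, and variables do not carry over. Pictures are saved under pics/ and viewed, at most 14 in all, crops included, and the job is handed in when it is done.

```bash
mkdir -p pics
python3 - <<'E'
from station import r
import cv2,pickle
d={}
for n in("top","side","wrist"):
    s=r.snapshot(n); d[n]=s; cv2.imwrite(f"pics/{n}0.png",s["frame"][:,:,::-1]); print(n,s["fx"],s["cx"],s["cy"],s["R"],s["t"])
pickle.dump(d,open("s0.pkl","wb")); print(r.sense())
E
```

```text
top 540.9392892176013 326.3520878939647 248.69104116729795 [[ 0.01388729 -0.9998601  -0.00932276]
 [-0.98121493 -0.01183293 -0.19255454]
 [ 0.19241729  0.01182169 -0.98124199]] [-0.00861527  0.55415725  0.93830055]
side 501.1388865464621 320.9296072867136 234.2539039338402 [[-0.99942838 -0.03065737 -0.0142489 ]
 [-0.00266465  0.49160397 -0.87081481]
 [ 0.03370171 -0.87027907 -0.49140465]] [0.53142573 0.03321768 1.24720693]
wrist 371.64829954431775 316.2191460142147 237.21829764510105 [[ 0.37619365  0.92653765 -0.00251334]
 [ 0.8824189  -0.35745076  0.30588532]
 [ 0.28251587 -0.11728994 -0.95206505]] [-0.59867071 -0.03785801  0.39330869]
{'clock': 0.15, 'joints': array([ 6.46485753e+01,  5.25347658e+00,  7.05651136e+01,  4.24483387e-04,
        1.04265041e+02, -3.25102252e+00]), 'joint_vel': array([-0.07478884, -0.12840762, -0.37033756, -0.05700198,  0.08167065,
       -0.07673884]), 'joint_torque': array([ 1.50326530e-03, -4.47043347e+01, -4.06908882e+01,  6.98893284e-02,
        2.74050428e-02, -1.04172977e-04]), 'tcp_pos': array([0.22578553, 0.55595617, 0.40377256]), 'orientation': array([-1.79916527e+02, -5.15365405e-03,  1.57899698e+02]), 'contact_force': array([0.31699318, 0.13556592, 0.90109316]), 'torque': array([-0.02176633,  0.01059843, -0.03967125]), 'gripper_force': 0.0, 'opening': 0.08782385016507302}
```

View pics/top0.png

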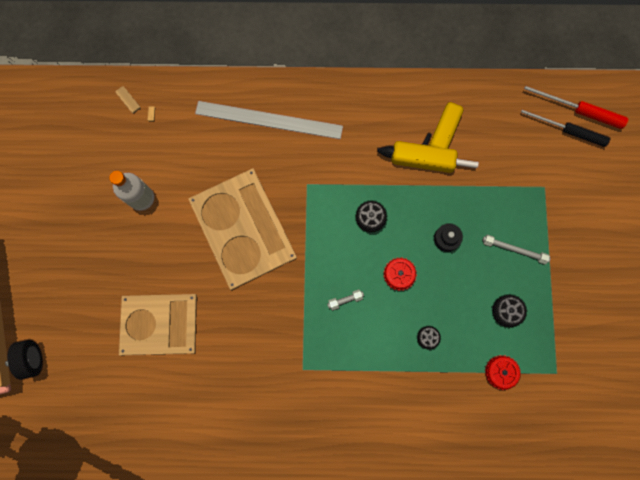

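View pics/side0.png

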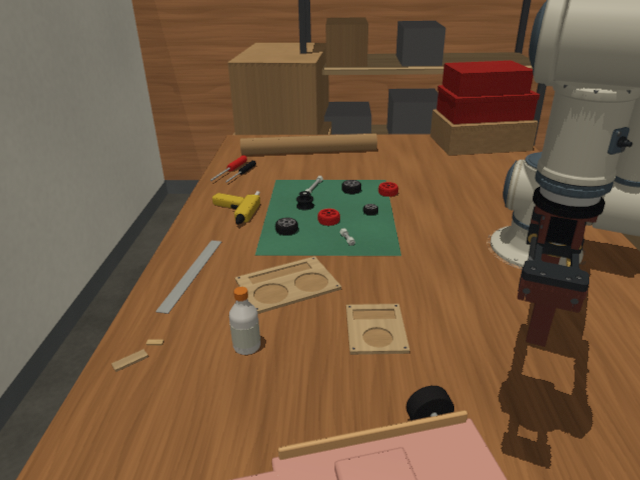

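Top view. Black wheels that could be meant are at (371,216) and (510,310), both on the mat, plus one standing off the mat at (25,358). The red look-alikes are at (400,274) and (504,373). The small wheel is at (429,337), and the pulley, which has a step, is at (449,237). The axles are at (517,249) long and (346,300) short. The rear tray is at (242,229) and the front tray at (158,325). I choose the two black spoked wheels on the mat.

```bash
cat > h.py <<'E'
import numpy as np,cv2
def ray(s,uv,z):
    d=s["R"].T@np.array([(uv[0]-s["cx"])/s["fx"],(uv[1]-s["cy"])/s["fy"],1]); c=-s["R"].T@s["t"]
    return c+d*(z-c[2])/d[2]
def proj(s,X):
    p=s["R"]@np.asarray(X,float)+s["t"]; return np.array([s["fx"]*p[0]/p[2]+s["cx"],s["fy"]*p[1]/p[2]+s["cy"]])
def blob(mask,uv,rad):
    m=np.zeros_like(mask); u,v=uv; m[v-rad:v+rad,u-rad:u+rad]=mask[v-rad:v+rad,u-rad:u+rad]
    n,l,st,c=cv2.connectedComponentsWithStats(m); i=1+np.argmax(st[1:,4]); return l==i,c[i],st[i]
E
cat > m.py <<'E'
import pickle; from h import *
s=pickle.load(open("s0.pkl","rb"))["top"]; f=s["frame"].astype(int); R,G,B=f[...,0],f[...,1],f[...,2]
green=((G-R>20)&(G-B>5)); wood=(R-B>25)
mat=(~green).astype(np.uint8)
for n,uv,rad,h in(("wa",(371,216),25,.013),("wb",(510,310),25,.013),("sw",(429,337),20,.010),("pul",(449,237),22,.015),("long",(517,249),42,.0085),("short",(346,300),26,.0085)):
    m,c,st=blob(mat,uv,rad); v,u=np.nonzero(m); P=np.array([ray(s,(a,b),h)[:2] for a,b in zip(u,v)])
    w,V=np.linalg.eigh(np.cov(P.T)); q=(P-P.mean(0))@V; ax=V[:,1]
    out=P.mean(0)
    ext=q.max(0)-q.min(0)
    print(n,st,"c",out.round(4),"mid",(P.mean(0)+V@((q.max(0)+q.min(0))/2)).round(4),"ext",ext.round(3),"ang",np.degrees(np.arctan2(ax[1],ax[0])).round(1),"r",np.hypot(*out).round(3))
lum=f.sum(2)
for n,uv,rad in (("rear",(242,229),64),("front",(158,325),45)):
    hsv=cv2.cvtColor(s["frame"],cv2.COLOR_RGB2HSV); u,v=uv
    print(n,"tray px",f[v,u],"bench",f[v+rad,u+rad])
E
python3 m.py
python3 - <<'E'
import pickle,cv2
s=pickle.load(open("s0.pkl","rb"))["top"]; c=s["frame"][150:370,100:320,::-1]
d=s["frame"][180:390,320:560,::-1]
import numpy as np
cv2.imwrite("pics/c1.png",cv2.resize(c,(600,600),interpolation=cv2.INTER_CUBIC)[:600])
cv2.imwrite("pics/c2.png",cv2.resize(d,(684,599),interpolation=cv2.INTER_CUBIC))
E
```

```text
wa [356 201  31  33 779] c [ 0.6268 -0.0861] mid [ 0.6259 -0.0862] ext [0.058 0.064] ang 178.8 r 0.633
wb [492 295  35  33 875] c [ 0.4487 -0.3426] mid [ 0.449  -0.3425] ext [0.059 0.063] ang 114.1 r 0.565
sw [417 326  23  24 422] c [ 0.3977 -0.1922] mid [ 0.3978 -0.1918] ext [0.042 0.043] ang 152.8 r 0.442
pul [434 224  29  28 626] c [ 0.5865 -0.2329] mid [ 0.5867 -0.233 ] ext [0.05  0.056] ang 141.3 r 0.631
long [ 482  207   77   84 1369] c [ 0.5729 -0.4092] mid [ 0.5632 -0.3815] ext [0.162 0.157] ang 97.5 r 0.704
short [328 290  36  20 291] c [ 0.4656 -0.038 ] mid [ 0.4656 -0.0382] ext [0.02 0.07] ang 110.5 r 0.467
rear tray px [180 138  84] bench [ 59 123  85]
front tray px [191 148  89] bench [150  90  37]
```

View pics/c1.png

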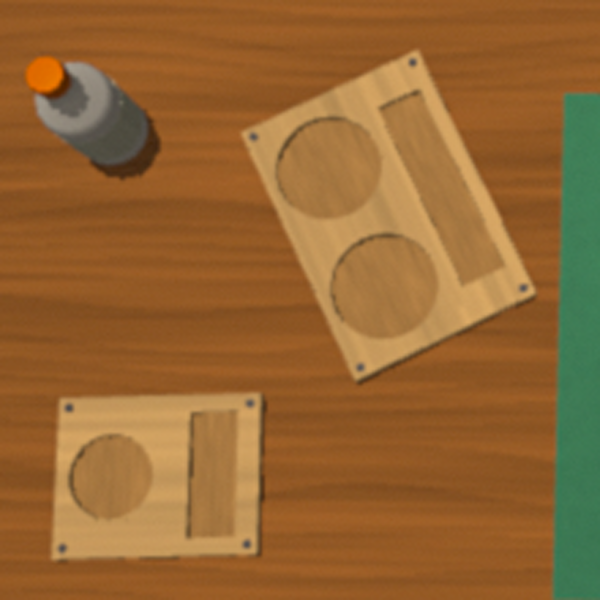

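View pics/c2.png

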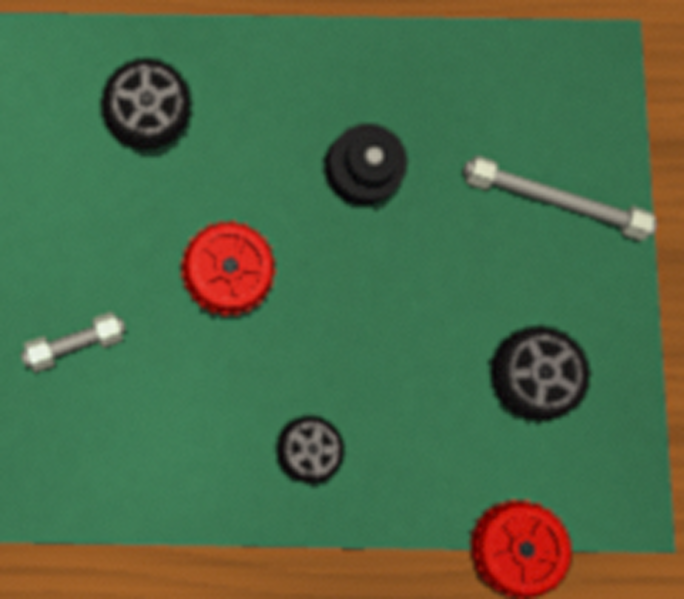

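The crops confirm the choice: two black five-spoke wheels and one small one, with the pulley clearly a different shape. Both trays are sharp enough to measure. Next I'll fit the tray poses and the axles.

```bash
cat > m2.py <<'E'
import pickle,json; from h import *
s=pickle.load(open("s0.pkl","rb"))["top"]; f=s["frame"].astype(int)
k=220/600
def W(p,z=.008): return ray(s,((p[0]+.5)*k-.5+100,(p[1]+.5)*k-.5+150),z)[:2]
def fit(loc,px):
    A=np.array(loc)/1000.; P=np.array([W(p) for p in px]); a=A.mean(0); b=P.mean(0)
    U,_,V=np.linalg.svd((A-a).T@(P-b)); R=V.T@np.diag([1,np.linalg.det(V.T@U.T)])@U.T; t=b-R@a
    print("res mm",((P-(A@R.T+t))*1e3).round(1).tolist()); print("t",t.round(4),"yaw",np.degrees(np.arctan2(R[1,0],R[0,0])).round(2)); return R,t
sl=lambda a,b,y:[(-a/2,y+b/2),(-a/2,y-b/2),(a/2,y-b/2),(a/2,y+b/2)]
# image: up=+X, left=+Y ; local -y = image right-up for rear => local x = image down (z up)/ or up
# local y -> image left; local x = y rotated -90deg (ccw seen from above): image up
R1,t1=fit([(100,-70),(-100,-70),(-100,70),(100,70),(48,24),(-48,24),(73,-25.5),(73,-58.5),(-73,-58.5),(-73,-25.5)],
 [(418,50),(535,295),(358,381),(243,132),(329,167),(384,285),(380,106),(421,91),(505,265),(464,286)])
R2,t2=fit([(55,70),(55,-70),(-55,-70),(-55,70),(0,32),(43,-21.5),(43,-54.5),(-43,-54.5),(-43,-21.5)],
 [(60,398),(262,393),(260,555),(52,559),(111,477),(190,412),(238,409),(235,537),(188,538)])
out=dict(r1=R1@[.048,.024]+t1,r2=R1@[-.048,.024]+t1,rs=R1@[0,-.042]+t1,f1=R2@[0,.032]+t2,fs=R2@[0,-.038]+t2)
for n,p in out.items(): print(n,p.round(4),np.hypot(*p).round(3),proj(s,[*p,.008]).round(1))
wh=((f.min(2)>150)).astype(np.uint8)
for n,uvs in(("long",((489,240),(544,258))),("short",((334,304),(358,295)))):
    c=[blob(wh,uv,9) for uv in uvs]; P=[ray(s,x[1],.0125)[:2] for x in c]; d=P[1]-P[0]
    print(n,[x[1].round(1).tolist() for x in c],"mid",np.mean(P,0).round(4),"len",np.hypot(*d).round(4),"ang",np.degrees(np.arctan2(d[1],d[0])).round(1))
print("bottle",ray(s,(143+0,204),0.0)[:2])
for n,uv in(("wa",(371,216)),("wb",(510,310)),("sw",(429,337))):
    g=((f.min(2)>75)&(f.max(2)-f.min(2)<25)).astype(np.uint8); u,v=uv
    yy,xx=np.nonzero(g[v-15:v+15,u-15:u+15]); print(n,"rim",len(xx),ray(s,(u-15+xx.mean(),v-15+yy.mean()),.019 if n=="sw" else .025)[:2].round(4))
E
python3 m2.py
```

```text
res mm [[-0.1, 0.9], [-1.2, 1.5], [-0.3, -1.9], [-0.2, -0.6], [0.2, 0.6], [0.6, 0.7], [1.4, -1.0], [-1.9, -0.7], [1.1, 0.8], [0.5, -0.3]]
t [0.6036 0.1634] yaw 26.79
res mm [[0.2, 0.0], [-0.2, -0.6], [-0.7, -1.4], [0.4, 0.4], [-0.3, 0.3], [-0.1, 0.7], [1.1, 0.4], [-0.3, 0.5], [-0.0, -0.4]]
t [0.4156 0.3135] yaw 2.35
r1 [0.6356 0.2064] 0.668 [220.6 211. ]
r2 [0.5499 0.1631] 0.574 [240.8 254.5]
rs [0.6225 0.1259] 0.635 [261.6 218. ]
f1 [0.4143 0.3455] 0.539 [140.6 324.4]
fs [0.4172 0.2755] 0.5 [177.8 323.4]
long [[489.7, 238.9], [545.1, 257.1]] mid [ 0.5681 -0.3648] len 0.1088 ang -108.3
short [[333.7, 303.1], [357.2, 294.6]] mid [ 0.4668 -0.0381] len 0.0472 ang -69.4
bottle [0.65029697 0.36236893]
wa rim 242 [ 0.6278 -0.0854]
wb rim 194 [ 0.4493 -0.3431]
sw rim 180 [ 0.3981 -0.1924]
```

```bash
cat > job.py <<'E'
from station import r
import numpy as np
TIP=.182; HI=.10
def go(xy,tip,yaw,speed=None):
    p=[xy[0],xy[1],tip+TIP]
    if speed is None: r.reach(p,[180,0,yaw])
    else: r.servo_line(p,[180,0,yaw],speed=speed)
def down(xy,tip,yaw):
    e=np.array(r.sense()["tcp_pos"])-[xy[0],xy[1],HI+TIP]      # steady error of the arm, taken off
    print("err mm",(e*1e3).round(1)); e=np.clip(e,-.003,.003)
    go(xy-e[:2],tip+.03-e[2],yaw,.2); go(xy-e[:2],tip-e[2],yaw,.06)
    print("tip z mm",round((r.sense()["tcp_pos"][2]-TIP)*1e3,1))
def pick(xy,tip,yaw,N):
    xy=np.array(xy); go(xy,HI,yaw); down(xy,tip,yaw); r.grab(squeeze=N)
    go(xy,HI,yaw,.2); s=r.sense(); print("picked: opening",s["opening"].round(4),"force",s["gripper_force"],"t",s["clock"])
def place(xy,tip,yaw):
    xy=np.array(xy); go(xy,HI,yaw); down(xy,tip,yaw); s=r.sense(); print("opening",s["opening"].round(4),"F",s["contact_force"].round(1))
    r.let_go(); go(xy,HI,yaw,.25); print("placed t",r.sense()["clock"])
def snap(n,f):
    import cv2,pickle
    s=r.snapshot(n); cv2.imwrite(f"pics/{f}.png",s["frame"][:,:,::-1]); pickle.dump(s,open(f+".pkl","wb"))
E
python3 - <<'E'
from job import *
pick([.5681,-.3648],.004,71.7,40); snap("side","s1")
E
```

```text
err mm [0.4 0.7 0.2]
tip z mm 3.6Traceback (most recent call last):
  File "<stdin>", line 2, in <module>
  File "job.py", line 15, in pick
    go(xy,HI,yaw,.2); s=r.sense(); print("picked: opening",s["opening"].round(4),"force",s["gripper_force"],"t",s["clock"])
                                                           ^^^^^^^^^^^^^^^^^^
AttributeError: 'float' object has no attribute 'round'
```

```bash
sed -i 's/s\["opening"\].round(4)/round(s["opening"],4)/' job.py
python3 - <<'E'
from job import *
s=r.sense(); print(s["opening"],s["gripper_force"],s["clock"]); snap("side","s1")
import cv2; cv2.imwrite("pics/s1c.png",cv2.resize(cv2.imread("pics/s1.png")[80:300,200:480],None,fx=2.5,fy=2.5))
E
```

```text
0.00856913794916683 39.9992036819458 6.5667
```

View pics/s1c.png

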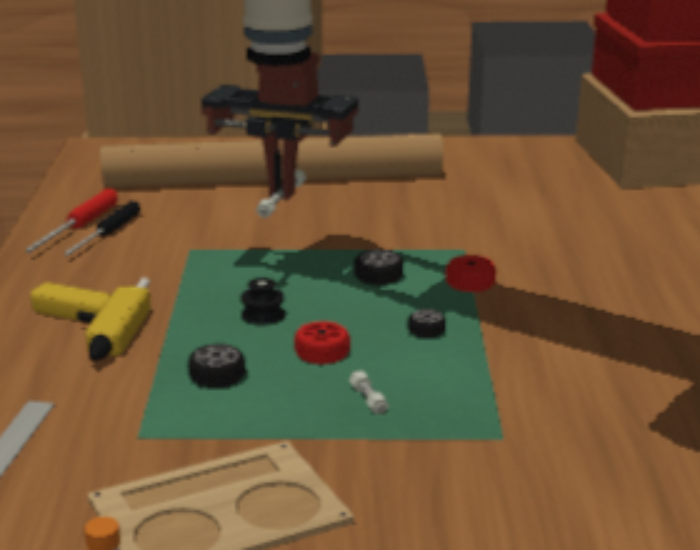

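The crop shows the long axle held level between the fingertips at (280,195). Next I place it and take the first wheel.

Run:
```python
from job import *
place([.6225,.1259],.0088,26.8)
snap("wrist","w1")
pick([.6272,-.0858],.007,82.2,30); place([.6356,.2064],.0105,116.8)
snap("top","t1")
```

```text
err mm [ 0.2 -0.8 -0.3]
tip z mm 8.9
opening 0.0089 F [-0.1 -0.9 -0.6]
placed t 11.3
err mm [-0.1  0.4 -1. ]
tip z mm 7.9
picked: opening 0.0594 force 29.999838173389435 t 14.8083
err mm [ 0.2 -1.2 -0.6]
tip z mm 10.6
opening 0.0594 F [-1.1 -1.1  0. ]
placed t 18.1667
```

View pics/t1.png

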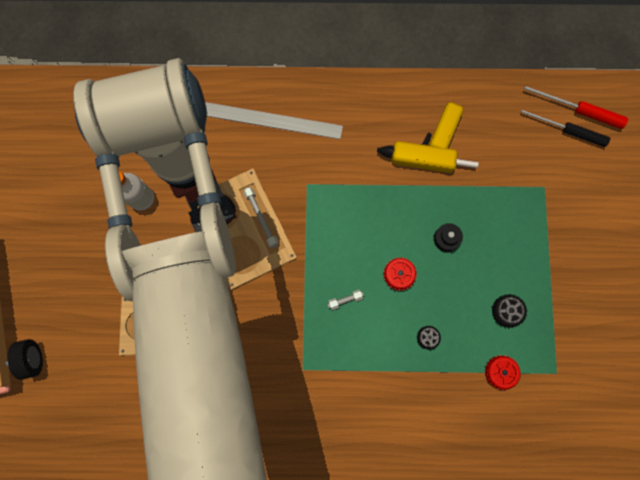

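View pics/w1.png

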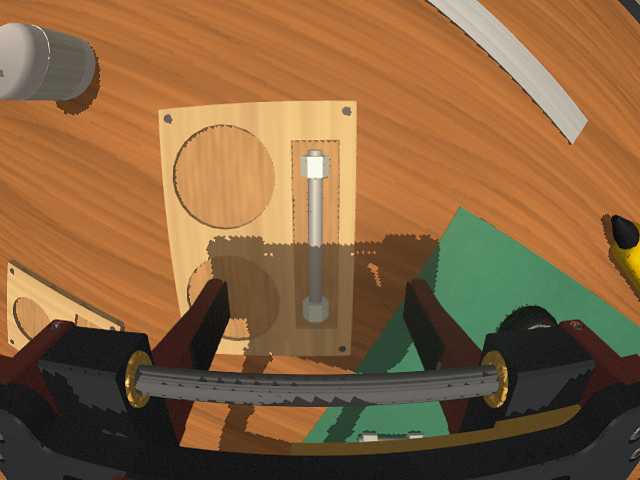

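The wrist view shows the long axle in its slot, between (315,165) and (315,310). The top view shows the wheel at (220,209) in the far cut-out. I continue with the remaining three parts.

Run:
```python
from job import *
pick([.449,-.3428],.007,52.6,30); place([.5499,.1631],.0105,86.8)
pick([.4662,-.0381],.004,110.6,40); place([.4172,.2755],.0088,182.35)
pick([.3979,-.1923],.007,64.2,25); place([.4143,.3455],.0105,92.35)
r.reach([.45,-.15,.40],[180,0,72]); snap("top","t2"); snap("side","s2")
import cv2
cv2.imwrite("pics/t2c.png",cv2.resize(cv2.imread("pics/t2.png")[150:370,100:320],(600,600),interpolation=cv2.INTER_CUBIC))
cv2.imwrite("pics/s2c.png",cv2.resize(cv2.imread("pics/s2.png")[160:370,210:450],None,fx=2.8,fy=2.8))
```

```text
err mm [ 0.6  0.6 -0. ]
tip z mm 6.9
picked: opening 0.059 force 29.999883770942688 t 22.5917
err mm [ 0.3 -0.9 -0.1]
tip z mm 10.1
opening 0.0594 F [-0.   0.3  0.4]
placed t 26.7
err mm [ 0.   0.3 -1.1]
tip z mm 5.0
picked: opening 0.009 force 39.99980449676514 t 30.525
err mm [ 0.3 -0.7 -0.6]
tip z mm 8.9
opening 0.0091 F [-0.2 -0.3 -0.4]
placed t 34.6167
err mm [ 0.3  0.6 -0.2]
tip z mm 7.1
picked: opening 0.0416 force 24.99992161989212 t 38.8417
err mm [ 0.5 -0.7 -0.1]
tip z mm 10.1
opening 0.0417 F [-0.1 -0.1 -1.3]
placed t 43.25
```

View pics/t2c.png

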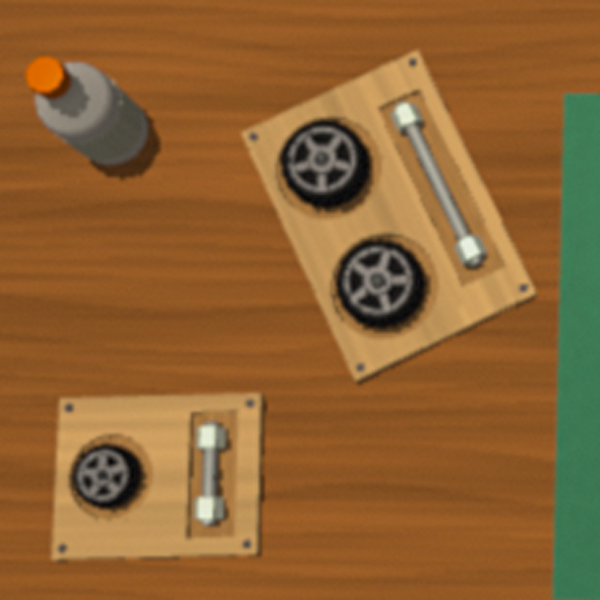

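View pics/s2c.png

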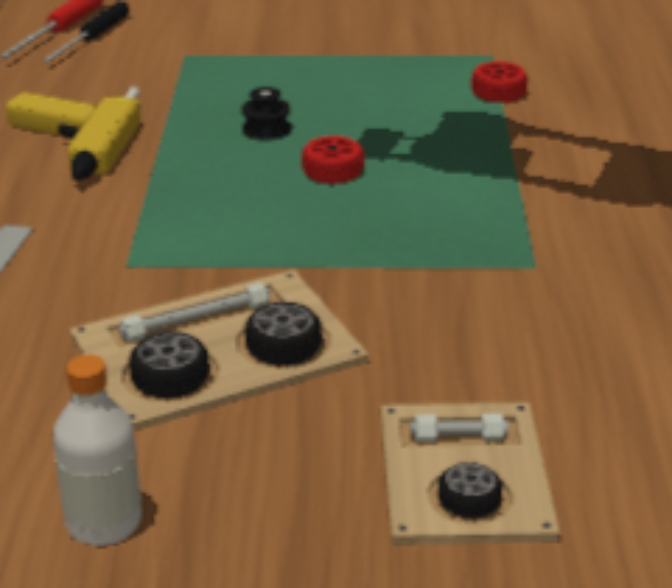

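Both views show every part inside its own cut-out, lying level with clearance around it. The wheels are at (324,160), (380,280) and (104,475) in the top crop, and the axles at (438,185) and (210,475). The pulley, glue gun, bottle and red wheels have not moved.

```bash
python3 -c "
from station import r
r.wait(.5); print(r.hand_in(), r.sense()['clock'])"
```

```text
the job is handed in; nothing more can be done
the job is handed in; nothing more can be done
```

Both axle kits are in their trays and the job is handed in: by the final pictures every part lies flat in its own cut-out, and the pulley, glue gun, bottle and red look-alikes were left alone. The last part was placed at 43 s of the 122 s allowed.

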